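Pull the jumper bridge, then rock a unit off the test panel's rail

TASK

Take the clip-on unit off the test panel's rail: first lift off the jumper bridge that ties it to the feed unit beside it and lay the bridge in the flat black parts tray. Then push the top of the unit away from you until its sprung catch snaps off the near edge of the rail, and let it rest tipped there. Take hold of it as it leans, unhook it from the far edge and stand it upright in the tray beside the bridge; do not drop it, and leave the other things on the bench alone.

Things in the scene. Friction and masses are not known exactly. Their poses are not given: they have to be found in the camera images.
- module: Clip-on unit: grey housing on the rail, right of the wider feed unit. Origin: middle of its seat, level with the rail's top; x away from the robot across the rail, y left along it, z up; starts parallel to the panel. mm: body x -55..55, y -27..27, z 0..38; nose x -22.5..22.5, y -26..26, z 38..86; brass stud on near shoulder x -50..-38, y -17..17, z 38..48; jaws below reach z -10. 0.28 to 0.45 kg.
- module_nose (a point): Middle of the top of the unit's nose (unit frame 0, 0, 86 mm). The nose is what to grip: 45 mm across x, fingers either side along x, tips at z 50 to 60 so that they clear the stud, tool tilted as the unit leans. Stood on a flat surface the unit rests upright on its jaws, origin 10 mm above it.
- module_push (a point): Middle of the nose's near face at z = 70 mm (unit frame -22.5, 0, 70): push here with shut fingers. The unit turns about the rail's far edge, so this point moves away and up (30 degrees above level). The force peaks within some 6 mm at 8 to 15 N (more if the fingers rub on the nose instead of rising with it), then drops; follow on to about 0.36 rad of tip, then back off.
- module_hook (a point): Inner lip of the unit's far jaw (unit frame 17.5, 0, -5 mm): a fixed hook reaching 4 mm under the rail's far edge. From the tipped rest, unhook so: tip it about 0.1 rad more about that edge, move about 9 mm along the panel's +x, then lift. If a lift meets resistance, it is still hooked: lower it, move a few mm farther, lift again.
- module_catch (a joint): Sprung roller catch in the unit's near jaw, under the rail's near edge: a slide, 0 latched, growing to 0.006 m as pushed outward (to the robot), springs back. It and the hook hold the unit against a straight lift (over 40 N). Once snapped out, the unit left alone stays tipped about 0.3 rad, near side up, roller on the rail's top, still hooked at the far edge.
- rail_far_edge (a point): Top of the rail's far edge behind the unit's usual place (panel frame 17.5, -27, 30 mm): the line along the panel's y about which the unit tips. Tipped less than 0.25 rad it falls back and latches again; at about 0.43 rad its body meets the plate, a firm stop.
- bridge: Jumper bridge: loose black channel over the brass studs of both units, before their noses; ties the unit to the feed unit and covers the pushing place. Origin: middle of its underside, 68 mm over the bench at the start. 116 mm long (its y), 20 wide (x), 13 high, walls 10 deep, 1.5 play at the studs: lift straight up 15 mm or more before moving sideways. 70 g; stands by itself.
- bridge_grip (a point): Middle of the top of the bridge's ribbed pull grip (bridge frame z = 50 mm). Grip: 10 mm thick (x), 44 mm long (y), z 13 to 50. No room for a finger between it and the noses (16 mm): take it by its two ends, fingers closing along y, tips at about z = 20.
- panel: Test panel, fixed: grey plate 170x262 mm, top 14 mm over the bench, rail along its y. Origin: middle of underside on the bench; x across the rail, away from the robot. mm: rail x -17.5..17.5, top z 30, flanges 2.5 thick; feed unit fixed, outline as the clip-on unit but y 13..79; clip-on unit centred at y -31..-25, its seat at z 30; terminals and end stop y -102..-71, up to z 73.
- parts_tray: Parts tray, fixed: closed flat black tray left of the panel, usable top 192x192 mm. Origin: middle of its underside on the bench; flat top 20 mm above the origin; z up. Room for the unit and the bridge side by side (for example 80 mm apart).
- meter: Bystander to leave alone: yellow handheld meter, 149x67x46 mm; origin in the middle of its underside.
- screwdriver: Bystander to leave alone: red-handled screwdriver, 204 mm long; origin in the middle of its underside.
- tape: Bystander to leave alone: roll of masking tape, 105 mm across, 26 mm high; origin in the middle of its underside.

How it is judged:
By the outcome, as a careful person would: the job done as asked, in the order asked, and still so for the second after the job is handed in, with the robot touching nothing.
It also fails if it takes over 72 s, if anything falls off the work surface, if the arm or the gripper's body presses on something with over 40 N, if the wrist force passes 120 N, or if a joint passes its speed limit or range.

ROBOT

A 7-joint arm with a two-finger parallel gripper is mounted at the origin on a cart in front of the work surface, level with it; the furniture and walls round the work are solid. World frame = base frame: x ahead of the robot, y to its left, z up, the work surface at z = 0. Lengths are in mm, angles in rad, forces in N, time in s.
With the tool pointing down it reaches from about 350 to 775 mm from the base axis. Payload 3.1 kg.
Tool frame: the origin (TCP) lies at the very end of the fingers, on their centre line; the grasp point (between the pads) lies 19 mm behind it; z points along the fingers, y is the line along which they close (so a half turn about z gives the same grasp; the last joint's range is limited). The gripper opens to 85 mm and grips with 20 to 120 N. Pads are 22 mm wide; open, the fingers measure 114 mm over their backs; the gripper's body (76 mm by 85 mm) begins 54 mm behind the grasp point. The pads swing forward as they close: fully open they stand 13 mm farther back than shut.
Start: joints at [1.213, 0.311, 0.014, 1.512, -0.004, 1.319, -0.027], TCP at [170.85, -522.807, 231.304] pointing down, gripper open.
Joint ranges: [-2.7, 2.7], [-0.3, 1.91], [-1.27, 1.3], [0.12, 2.57], [-1.44, 4.58], [0.2, 2.03], [-3.05, 3.05]. Speed limits (rad/s): [2.79, 2.79, 3.14, 3.14, 3.14, 3.14, 3.14].

INTERFACE

Orientations are given as a 3x3 rotation matrix whose columns are the frame's x, y, z axes.
In Python, from workcell import manip gives the robot as it stands.
- The arm moves only by the tool move_tool, called after "Call:" by a JSON object that holds its "method" and its "body", one argument or row to a line. Schema: {"type":"object","properties":{"steps":{"type":"array","items":{"type":"array","items":{"type":"array","items":{"type":"number"},"minItems":7,"maxItems":7},"minItems":1,"maxItems":12},"minItems":1,"maxItems":1},"clamp_n":{"type":"number"},"only":{"type":"string"},"quiet":{"type":"boolean"},"lines":{"type":"string"}},"required":["steps"],"additionalProperties":false}. steps is a list that holds a single list of rows (three levels of brackets), with 1 to 12 rows, each of 7 numbers: a rotation vector rx, ry, rz in rad, then dx, dy, dz in mm, then the finger opening in mm; each row shifts and turns the commanded pose from where the row before left it, along the tool's axes as they then stand; what a row does not reach is not made up. A row lasts 1/10 s, in which the tool goes at most 50 mm and 0.15 rad, less where a joint would pass 70% of its speed; a pose out of reach is approached as far as the arm can. The fingers move at their own pace and stop on an object; clamp_n is the grip in N (left out, the last holds). Time passes only in rows, so rows that do not move let the fingers close. The tool returns the time, the measured TCP pose, the force, the opening and the grip force at its end. only (a regular expression) keeps the lines of the reply that match it, lines (a string "A,B") keeps lines A to B, and quiet returns only ok. Input that does not fit is refused with a message, and nothing moves.
- manip.read_state(): the state, without advancing time (a new reading comes with each control period).
- manip.capture(name): name is "side" or "top" or "wrist"; returns the picture (420x560x3 uint8, red, green, blue); there is no depth.
- manip.calibration(name): a dict with "mtx" (3x3 intrinsics, pixels), "rvec" (rotation vector, rad) and "tvec" (3), from world to camera coordinates, as OpenCV has them. Camera axes: x right, y down, z forward; pixel columns grow to the right and rows downward; lengths in mm; the calibration is good to about 2 mm. A picture is of the moment at which its call begins: read the wrist's pose just before it. calibration takes no time and is no camera call; for the wrist camera it gives the pose at the moment of the call.
- manip.hand_in(): hands the job in; it is judged then, once.
The state is a dict: "t": time; "joints": joint angles; "joint_vel": joint speeds; "tau": joint torques, N m; "tool_pos": TCP position; "orientation": TCP orientation; "ft_force": force on the tool from outside, world axes, zero at the start; "wrist_torque": the same for the moment, N m; "gripper_width": finger opening in mm; "gripper_force": force on a finger pad.
Only numpy, scipy, OpenCV 4.12 (cv2) and the standard library are available. Lean on these libraries where they do the work, as an engineer would, in place of code of your own. Each camera call takes 0.05 s, during which the arm holds its last target. There are 200 camera calls.

## Working session

There is one attempt and no reset: what is moved stays moved. The work goes in short steps, Python scripts to look and compute and a tool call to move; the robot and the scene stay as the last step left them, time stands still between calls to the robot, and variables do not carry over. Pictures are saved under pics/ and viewed, at most 10 in all, crops included, and the job is handed in when it is done.

```bash
ls; mkdir -p pics; python3 - <<'E'
from workcell import manip
import cv2
for n in("top","side"):
    im=manip.capture(n); cv2.imwrite(f"pics/{n}0.png",im[...,::-1])
    c=manip.calibration(n); print(n,c)
s=manip.read_state();print(s["t"],s["tool_pos"],s["orientation"],s["gripper_width"])
E
```

```text
pics
workcell.py
top {'mtx': array([[509.54734437,   0.        , 277.30779029],
       [  0.        , 509.54734437, 205.60088098],
       [  0.        ,   0.        ,   1.        ]]), 'rvec': array([ 2.20106886, -2.19731914,  0.05903392]), 'tvec': array([  85.80049327,  548.62882244, 1449.98837348])}
side {'mtx': array([[492.53413222,   0.        , 281.13381121],
       [  0.        , 492.53413222, 211.90619358],
       [  0.        ,   0.        ,   1.        ]]), 'rvec': array([ 0.555835  , -2.57719732,  1.33980216]), 'tvec': array([ 563.85212913,  180.03219979, 1224.88729229])}
0.1 [ 170.65126457 -522.17419596  230.31353685] [[ 9.50520685e-01  3.10660449e-01 -7.16534317e-04]
 [ 3.10661270e-01 -9.50518550e-01  2.01514730e-03]
 [-5.50525957e-05 -2.13803865e-03 -9.99997713e-01]] 85.43952838811315
```

View pics/top0.png

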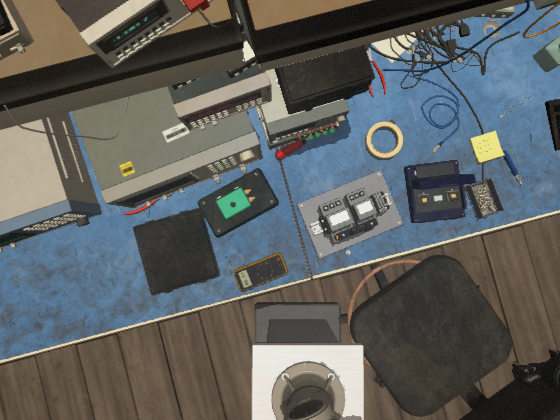

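View pics/side0.png

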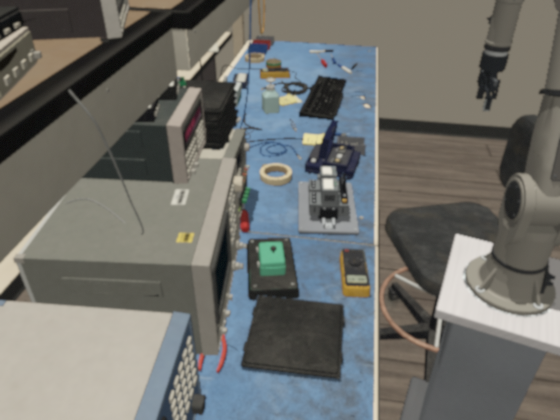

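The top view shows the panel at about (350,213), the tray at (176,250), the meter at (260,272), and the tape at (384,140). The screwdriver is at (290,155) and the bridge grip near (350,232). Next I'll enlarge the panel in both views and fit outlines.

```bash
cat > h.py <<'E'
import numpy as np, cv2
from workcell import manip
def cam(n):
    c=manip.calibration(n); R=cv2.Rodrigues(np.array(c["rvec"]))[0]; return c["mtx"],R,np.array(c["tvec"]).ravel()
def ray(c,uv):
    K,R,t=c; d=R.T@np.linalg.inv(K)@np.array([uv[0],uv[1],1.]); return -R.T@t,d/np.linalg.norm(d)
def onz(c,uv,z):
    o,d=ray(c,uv); return o+d*(z-o[2])/d[2]
def proj(c,P):
    K,R,t=c; p=K@(R@np.asarray(P,float)+t); return p[:2]/p[2]
E
python3 - <<'E'
from h import *
im=cv2.imread("pics/top0.png"); c=cam("top")
hsv=cv2.cvtColor(im,cv2.COLOR_BGR2HSV)
def big(m,seed,z,name):
    m=cv2.morphologyEx(m.astype(np.uint8)*255,cv2.MORPH_OPEN,np.ones((3,3)))
    n,l,st,ce=cv2.connectedComponentsWithStats(m)
    best=l[seed[1],seed[0]]
    cs,_=cv2.findContours((l==best).astype(np.uint8),cv2.RETR_EXTERNAL,cv2.CHAIN_APPROX_NONE)
    r=cv2.minAreaRect(cs[0]); b=cv2.boxPoints(r)
    P=np.array([onz(c,q,z) for q in b])[:,:2]
    print(name,best,st[best],b.round(1).tolist(),"\n",P.round(1).tolist(),P.mean(0).round(1),np.linalg.norm(np.roll(P,-1,0)-P,axis=1).round(1), np.degrees(np.arctan2(*(P[1]-P[0])[::-1])).round(2),np.degrees(np.arctan2(*(P[2]-P[1])[::-1])).round(2))
H,S,V=[hsv[...,i].astype(int) for i in range(3)]
print(hsv[185,330],hsv[240,180],hsv[230,300], hsv[245,340])
big((S<70)&(V>70),(385,235),14,"panel")
big((V<62),(180,240),20,"tray")
big((abs(H-22)<10)&(S>120)&(V>90),(283,262),40,"meter")
cr=cv2.resize(im[165:260,290:410],None,fx=6,fy=6,interpolation=cv2.INTER_CUBIC);cv2.imwrite("pics/topc.png",cr)
sd=cv2.imread("pics/side0.png"); cv2.imwrite("pics/sidec.png",cv2.resize(sd[155:240,280:380],None,fx=7,fy=7,interpolation=cv2.INTER_CUBIC))
E
```

```text
[104  77 169] [30  5 48] [103  61 113] [ 30   5 149]
panel 0 [     0      0    560    420 174490] [[331.0, 418.0], [335.0, 418.0], [335.0, 419.0], [331.0, 419.0]] 
 [[-49.7, -65.3], [-49.7, -76.6], [-52.5, -76.6], [-52.5, -65.3]] [-51.1 -70.9] [11.3  2.8 11.3  2.8] -90.01 179.77
tray 50 [ 134  202   85   93 4835] [[131.60000610351562, 222.1999969482422], [206.89999389648438, 201.5], [227.10000610351562, 275.29998779296875], [151.8000030517578, 296.0]] 
 [[500.2, 502.0], [559.5, 288.1], [349.8, 228.9], [291.4, 441.4]] [425.2 365.1] [222.  217.9 220.5 217.3] -74.48 -164.23
meter 0 [     0      0    560    420 235053] [[-0.0, 0.0], [559.0, 0.0], [559.0, 419.0], [0.0, 419.0]] 
 [[1135.9, 882.9], [1142.2, -724.4], [-43.2, -694.3], [-42.8, 849.9]] [548.   78.5] [1607.3 1185.7 1544.2 1179.2] -89.78 178.55
```

View pics/topc.png

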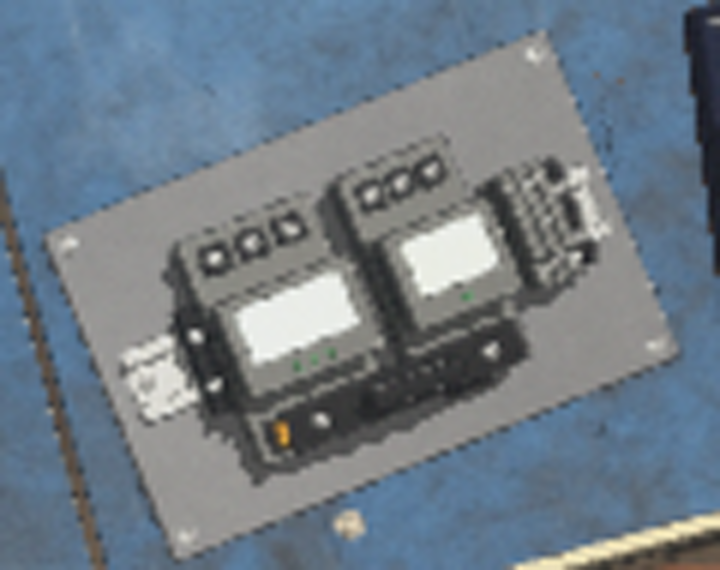

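View pics/sidec.png

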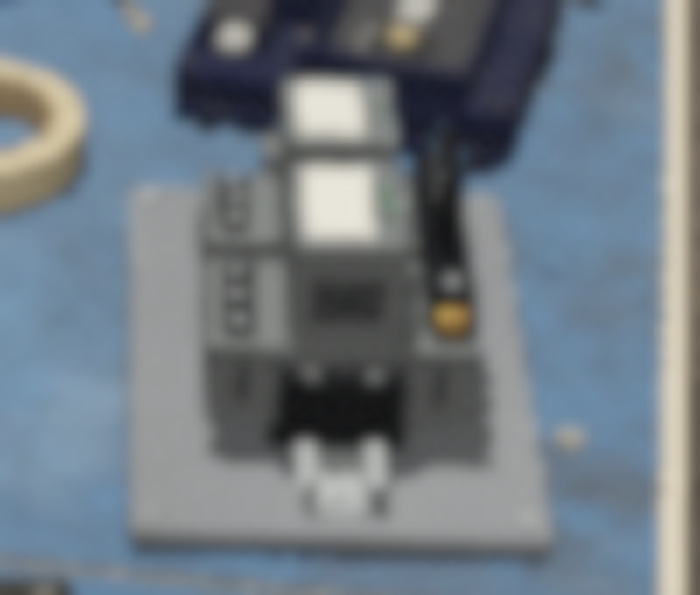

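The crops show the plate corners at crop px (45,237), (545,33), (680,355) and (180,560). The unit's white label is at (449,253), the feed label at (297,318), and the bridge grip near (413,383) with its orange end at (282,433).

```bash
python3 - <<'E'
from h import *
c=cam("top"); s=cam("side")
f=lambda p:((p[0]+.5)/6-.5+290,(p[1]+.5)/6-.5+165)
g=lambda p:((p[0]+.5)/7-.5+280,(p[1]+.5)/7-.5+155)
P=np.array([onz(c,f(p),14)[:2] for p in [(45,237),(545,33),(680,355),(180,560)]])
print("top corners",P.round(1).tolist(),P.mean(0),np.linalg.norm(np.roll(P,-1,0)-P,axis=1))
Q=np.array([onz(s,g(p),14)[:2] for p in [(130,190),(132,543),(548,545),(500,190)]])
print("side corners",Q.round(1).tolist(),Q.mean(0),np.linalg.norm(np.roll(Q,-1,0)-Q,axis=1))
# yaw from long edges: y axis from right to left
for A in (P,):
    e=(A[0]-A[1])+(A[3]-A[2]); ex=(A[0]-A[3])+(A[1]-A[2]); print(np.arctan2(-e[0],e[1]),np.arctan2(ex[1],ex[0]))
yaw=(np.arctan2(-e[0],e[1])+np.arctan2(ex[1],ex[0]))/2
R=np.array([[np.cos(yaw),-np.sin(yaw)],[np.sin(yaw),np.cos(yaw)]]); o=P.mean(0)
def pf(w): return (R.T@(w[:2]-o)).round(1)
print("module label",pf(onz(c,f((449,253)),116)),"feed label",pf(onz(c,f((297,318)),116)))
for z,p in ((118,(365,400)),(118,(460,365)),(118,(413,383)),(81,(260,460)),(81,(525,345)),(81,(282,433)),(81,(490,350)),(68,(460,150))): print(p,z,pf(onz(c,f(p),z)))
print("side mod label",pf(onz(s,g((330,107)),116)),"feed",pf(onz(s,g((340,202)),116)),"orange",pf(onz(s,g((452,318)),81)),"griptop",pf(onz(s,g((440,130)),118)))
print("cams",-c[1].T@c[2],-s[1].T@s[2])
im=cv2.imread("pics/top0.png"); cr=cv2.cvtColor(im,cv2.COLOR_BGR2HSV)
w=((cr[...,1]<40)&(cr[...,2]>215)).astype(np.uint8)
n,l,st,ce=cv2.connectedComponentsWithStats(w)
for i in range(1,n):
    if st[i,4]>40 and 290<ce[i][0]<410 and 165<ce[i][1]<260: print(st[i],ce[i],pf(onz(c,ce[i],116)))
# tray in side view by mask
sd=cv2.cvtColor(cv2.imread("pics/side0.png"),cv2.COLOR_BGR2HSV)
m=(sd[...,2]<62).astype(np.uint8); m=cv2.morphologyEx(m,cv2.MORPH_OPEN,np.ones((5,5)))
n,l,st,ce=cv2.connectedComponentsWithStats(m); k=l[335,295]; print(st[k])
cs,_=cv2.findContours((l==k).astype(np.uint8),cv2.RETR_EXTERNAL,cv2.CHAIN_APPROX_NONE)
a=cv2.approxPolyDP(cs[0],12,True)[:,0]; print(a.tolist(),[onz(s,q,20)[:2].round(0).tolist() for q in a])
E
```

```text
top corners [[552.9, 30.0], [651.5, -210.3], [497.0, -273.6], [399.0, -34.3]] [ 525.10071035 -122.05779126] [259.7203264  166.97705373 258.63198967 166.7414257 ]
side corners [[650.4, -207.5], [547.9, 38.5], [397.3, -29.6], [495.7, -279.4]] [ 522.81775712 -119.51554122] [266.48281859 165.2960127  268.53696023 170.63444021]
0.38885150660165957 0.392235600941184
module label [  5.6 -27.6] feed label [ 4.6 46.2]
(365, 400) 118 [-40.4  32.5]
(460, 365) 118 [-42.1 -12.5]
(413, 383) 118 [-41.5   9.9]
(260, 460) 81 [-49.5  82.2]
(525, 345) 81 [-47.1 -49.8]
(282, 433) 81 [-42.   68.2]
(490, 350) 81 [-43.1 -34.1]
(460, 150) 68 [ 46.5 -59.4]
side mod label [  2.2 -31.2] feed [ 1.7 44.3] orange [-43.9  73.9] griptop [-42.2 -10.9]
cams [ 477.26428585   93.9676706  1474.52042069] [ 155.96760605 1052.61528884  847.56407124]
[357 201  16  13 126] [364.61111111 207.06349206] [  4.7 -27.8]
[330 211  20  14 168] [339.10714286 217.47619048] [ 4.8 46. ]
[313 225   9   9  41] [316.70731707 229.2195122 ] [ -1.4 113.3]
[     0      0    560    420 205652]
[[58, 91]] [[1903.0, -456.0]]
```

Plate sizes, label positions and grip length all agree with the given data. That puts the panel near (524.5,-121) with yaw 0.39, and the grip near panel (-43,10). I'll move above it.

Call:
{"method": "move_tool", "body": {
  "steps": [
    [[0,0,0,20,-13,-4,85],[0,0,0,40,-27,-4,85],[0,0,0,40,-27,-4,85],[0,0,0,40,-27,-4,85],[0,0,0,40,-27,-4,85],[0,0,0,40,-27,0,85],[0,0,0,40,-27,0,85],[0,0,0,40,-27,0,85],[0,0,0,40,-27,0,85],[0,0,0,40,-27,0,85],[0,0,0,30,-17,0,85],[0,0,-0.074,7,-5,0,85]]
  ],
  "clamp_n": 60
}}

```text
t: 1.3
tool_pos: [483.1, -123.4, 250.9]
orientation: [[0.921, 0.39, 0.001], [0.39, -0.921, 0.003], [0.002, -0.003, -1.0]]
ft_force: [0.1, 0.5, 1.0]
gripper_width: 84.7
gripper_force: 0.0
```

Call:
{"method": "move_tool", "body": {
  "steps": [
    [[0,0,0,0,0,0,85],[0,0,0,0,0,0,85],[0,0,0,0,0,0,85]]
  ]
}}

```text
t: 1.6
tool_pos: [479.9, -130.7, 251.0]
orientation: [[0.926, 0.377, -0.001], [0.377, -0.926, -0.001], [-0.001, 0.0, -1.0]]
ft_force: [0.2, -0.2, 0.0]
gripper_width: 85.1
gripper_force: 0.0
```

```bash
python3 - <<'E'
from h import *
s=manip.read_state(); c=cam("wrist"); im=manip.capture("wrist"); cv2.imwrite("pics/w1.png",im[...,::-1]); np.savez("pics/w1.npz",K=c[0],R=c[1],t=c[2])
print(s["tool_pos"],s["orientation"],s["t"]); print(-c[1].T@c[2])
E
```

```text
[ 479.93400497 -130.68981343  251.02991513] [[ 9.26407429e-01  3.76521064e-01 -1.07895873e-03]
 [ 3.76520401e-01 -9.26408006e-01 -7.71094453e-04]
 [-1.28988931e-03  3.08097657e-04 -9.99999121e-01]] 1.6
[ 541.46853645 -105.75524331  394.4548188 ]
```

View pics/w1.png

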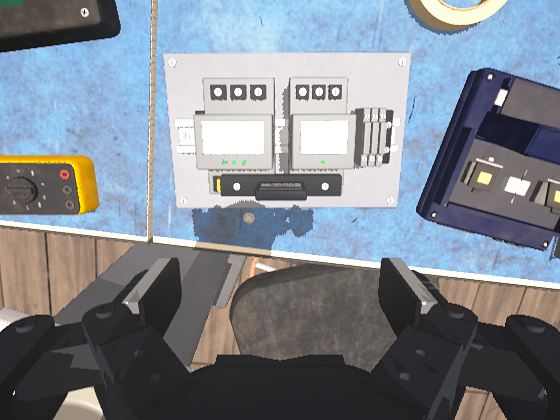

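The wrist view shows the plate corners at about (164,54), (411,52), (404,206) and (176,208). The bridge runs from column 213 to 342 at rows 175-196, with its grip at columns 256-305.

```bash
python3 - <<'E'
from h import *
d=np.load("pics/w1.npz"); c=(d["K"],d["R"],d["t"]); im=cv2.imread("pics/w1.png")
A=np.array([onz(c,p,14)[:2] for p in [(164.5,54),(411,52),(404,206),(176,208)]])
print(A.round(1).tolist(),A.mean(0),np.linalg.norm(np.roll(A,-1,0)-A,axis=1))
e=(A[0]-A[1])+(A[3]-A[2]); ex=(A[0]-A[3])+(A[1]-A[2]); print(np.arctan2(-e[0],e[1]),np.arctan2(ex[1],ex[0]))
yaw=.39;R=np.array([[np.cos(yaw),-np.sin(yaw)],[np.sin(yaw),np.cos(yaw)]]);o=np.array([524.5,-121])
pf=lambda w:(R.T@(w[:2]-o)).round(1)
print("center",pf(A.mean(0)))
hsv=cv2.cvtColor(im,cv2.COLOR_BGR2HSV)
n,l,st,ce=cv2.connectedComponentsWithStats(((hsv[...,2]>245)&(hsv[...,1]<15)).astype(np.uint8))
for i in range(1,n):
    if st[i,4]>800 and st[i,0]>150: print("label",st[i],pf(onz(c,ce[i],116)))
# grip candidates
for p in ((258,184),(303,184),(255,198),(307,198)): print(p,"z118",pf(onz(c,p,118)),"z81",pf(onz(c,p,81)))
for p in ((213,175),(342,175),(342,196),(213,196)): print(p,"z81",pf(onz(c,p,81)))
cv2.imwrite("pics/w1c.png",cv2.resize(im[100:215,190:350],None,fx=5,fy=5,interpolation=cv2.INTER_CUBIC))
E
```

```text
[[551.3, 28.5], [650.3, -210.2], [498.7, -281.9], [395.0, -33.0]] [ 523.79448241 -124.12600746] [258.3641583  167.67817727 269.64725263 167.98273201]
0.3939434236802525 0.40803438022368804
center [-1.8 -2.6]
label [ 201  121   63   33 2033] [ 2.8 46. ]
label [ 300  121   48   33 1537] [  2.5 -28.4]
(258, 184) z118 [-36.1  26.1] z81 [-43.8  28.5]
(303, 184) z118 [-36.3 -11.9] z81 [-44.  -14.5]
(255, 198) z118 [-48.3  28.9] z81 [-57.6  31.7]
(307, 198) z118 [-48.5 -15.5] z81 [-57.8 -18.6]
(213, 175) z81 [-34.9  71.1]
(342, 175) z81 [-35.5 -51.4]
(342, 196) z81 [-56.  -52.3]
(213, 196) z81 [-55.5  72.2]
```

View pics/w1c.png

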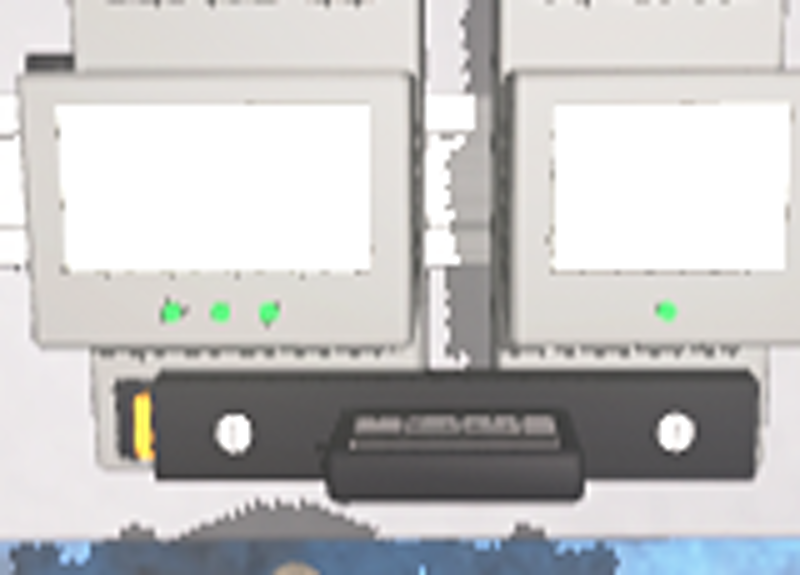

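Body and grip agree on a centre of about (480.7,-131.4). I'll descend to the grip's ends and close.

Call:
{"method": "move_tool", "body": {
  "steps": [
    [[0,0,-0.006,0.5,1,20,85],[0,0,0,0,0,40,85],[0,0,0,0,0,40,85],[0,0,0,0,0,30,85],[0,0,0,0,0,20,85],[0,0,0,0,0,11,85],[0,0,0,0,0,0,85],[0,0,0,0,0,0,85],[0,0,0,0,0,0,60],[0,0,0,0,0,0,50]]
  ],
  "clamp_n": 20
}}

```text
t: 2.65
tool_pos: [482.7, -130.1, 91.6]
orientation: [[0.923, 0.385, 0.003], [0.385, -0.923, -0.001], [0.002, 0.002, -1.0]]
ft_force: [-0.9, 0.1, 0.7]
gripper_width: 58.3
gripper_force: 0.0
```

Call:
{"method": "move_tool", "body": {
  "steps": [
    [[0,0,0,0,0,0,40],[0,0,0,0,0,0,30],[0,0,0,0,0,0,30],[0,0,0,0,0,0,30],[0,0,0,0,0,0,30]]
  ],
  "clamp_n": 40
}}

```text
t: 3.15
tool_pos: [482.6, -129.9, 91.4]
orientation: [[0.923, 0.386, 0.002], [0.386, -0.923, -0.001], [0.002, 0.001, -1.0]]
ft_force: [-0.9, -0.2, 5.5]
gripper_width: 43.2
gripper_force: 41.2
```

Grip confirmed: 43 mm opening at 41 N. I'll lift straight up and look at the force and position.

Call:
{"method": "move_tool", "body": {
  "steps": [
    [[0,0,0,0,0,-5,30],[0,0,0,0,0,-8,30],[0,0,0,0,0,-10,30],[0,0,0,0,0,-10,30],[0,0,0,0,0,-20,30],[0,0,0,0,0,-35,30],[0,0,0,0,0,-35,30],[0,0,0,0,0,-30,30],[0,0,0,0,0,0,30],[0,0,0,0,0,0,30]]
  ]
}}

```text
t: 4.15
tool_pos: [482.0, -129.8, 244.4]
orientation: [[0.923, 0.386, 0.002], [0.386, -0.923, -0.001], [0.001, 0.001, -1.0]]
ft_force: [-1.0, 1.0, -1.5]
gripper_width: 43.0
gripper_force: 40.8
```

```bash
python3 - <<'E'
from h import *
s=manip.read_state(); c=cam("wrist"); im=manip.capture("wrist"); cv2.imwrite("pics/w2.png",im[...,::-1]); np.savez("pics/w2.npz",K=c[0],R=c[1],t=c[2])
p=s["tool_pos"]; print(p,s["ft_force"])
# target of bridge in tray, TCP at +20
yaw=.274;R=np.array([[np.cos(yaw),-np.sin(yaw)],[np.sin(yaw),np.cos(yaw)]])
g=np.array([425,365])+R@[55,0]; print(g)
O=s["orientation"]; d=np.r_[g-p[:2],0]; print("tool delta",np.array(O).T@d)
E
```

```text
[ 482.02731327 -129.78472345  244.35075072] [-1.04337602  0.95385857 -1.47819447]
[477.94829448 379.88214069]
tool delta [ 1.92792900e+02 -4.71813180e+02 -4.14305195e-01]
```

View pics/w2.png

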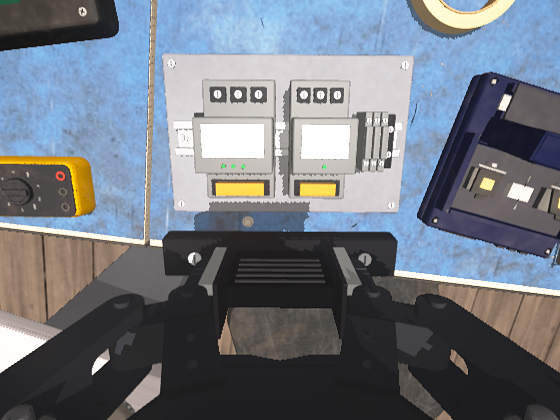

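The bridge is held at (280,240), and both brass studs are exposed at (240,188) and (318,188). Next is the carry to the tray.

Call:
{"method": "move_tool", "body": {
  "steps": [
    [[0,0,0,8,-20,0,30],[0,0,0,16,-40,0,30],[0,0,0,16,-40,0,30],[0,0,0,16,-40,0,30],[0,0,0,16,-40,0,30],[0,0,0,16,-40,0,30],[0,0,0,16,-40,0,30],[0,0,0,16,-40,0,30],[0,0,0,16,-40,0,30],[0,0,0,16,-40,0,30],[0,0,0,16,-40,0,30],[0,0,0,12,-33,0,30]]
  ]
}}

```text
t: 5.4
tool_pos: [471.6, 359.5, 241.2]
orientation: [[0.922, 0.387, -0.004], [0.387, -0.922, -0.001], [-0.004, -0.0, -1.0]]
ft_force: [1.8, 0.4, -0.8]
gripper_width: 43.1
gripper_force: 40.8
```

Call:
{"method": "move_tool", "body": {
  "steps": [
    [[0,0,0.058,8,-18,0,30],[0,0,0.058,0,0,0,30],[0,0,0,0,0,0,30],[0,0,0,0,0,0,30],[0,0,0,0,0,0,30]]
  ]
}}

```text
t: 5.9
tool_pos: [473.8, 376.1, 242.6]
orientation: [[0.961, 0.276, -0.001], [0.276, -0.961, -0.001], [-0.001, 0.001, -1.0]]
ft_force: [0.3, 0.6, -0.4]
gripper_width: 43.0
gripper_force: 40.9
```

```bash
python3 - <<'E'
from h import *
c=cam("wrist"); im=manip.capture("wrist"); cv2.imwrite("pics/w3.png",im[...,::-1]); np.savez("pics/w3.npz",K=c[0],R=c[1],t=c[2])
c=cam("side"); im=manip.capture("side"); cv2.imwrite("pics/s3.png",im[...,::-1])
cv2.imwrite("pics/m3.png",np.hstack([cv2.resize(cv2.imread("pics/"+n),(400,300)) for n in("w3.png","s3.png")]))
E
```

```text
(no output)
```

View pics/m3.png

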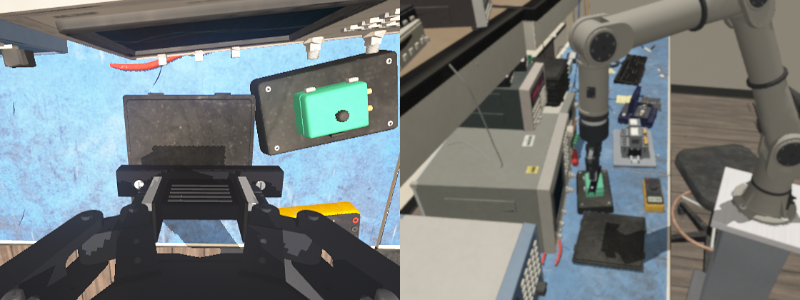

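The bridge hangs over the tray; the tray's far edge is at about (175..357,133) in the full wrist image. I'll check that before lowering.

```bash
python3 - <<'E'
from h import *
d=np.load("pics/w3.npz"); c=(d["K"],d["R"],d["t"])
yaw=.274;R=np.array([[np.cos(yaw),-np.sin(yaw)],[np.sin(yaw),np.cos(yaw)]])
for p in ((175,133),(357,133)):
    w=onz(c,p,20); print(w,R.T@(w[:2]-[425,365]))
print(R.T@(np.array([473.8,376.1])-[425,365]))
E
```

```text
[486.99811724 496.07384656  20.        ] [ 95.1518908  109.40858042]
[540.69878214 308.55424982  20.        ] [ 96.10944714 -85.64639556]
[49.98306422 -2.51858903]
```

Call:
{"method": "move_tool", "body": {
  "steps": [
    [[0,0,0,0,0,20,30],[0,0,0,0,0,40,30],[0,0,0,0,0,40,30],[0,0,0,0,0,40,30],[0,0,0,0,0,30,30],[0,0,0,0,0,15,30],[0,0,0,0,0,7,30],[0,0,0,0,0,0,30],[0,0,0,0,0,0,30]]
  ]
}}

```text
t: 6.9
tool_pos: [474.6, 378.4, 53.1]
orientation: [[0.961, 0.276, 0.003], [0.276, -0.961, 0.002], [0.003, -0.002, -1.0]]
ft_force: [0.5, -0.2, 0.1]
gripper_width: 43.1
gripper_force: 40.9
```

Call:
{"method": "move_tool", "body": {
  "steps": [
    [[0,0,0,0,-5,0,30],[0,0,0,0,-5,0,30],[0,0,0,0,0,4,30],[0,0,0,0,0,2,30],[0,0,0,0,0,1,30],[0,0,0,0,0,1,30],[0,0,0,0,0,1,30],[0,0,0,0,0,0,30],[0,0,0,0,0,0,30]]
  ]
}}

```text
t: 7.8
tool_pos: [470.6, 386.6, 43.9]
orientation: [[0.961, 0.276, 0.0], [0.276, -0.961, -0.001], [-0.0, 0.001, -1.0]]
ft_force: [-3.6, -2.3, 8.4]
gripper_width: 43.2
gripper_force: 41.9
```

Contact at the expected height (43.9). I'll release, then rise, back off toward the panel and look.

Call:
{"method": "move_tool", "body": {
  "steps": [
    [[0,0,0,0,0,-0.5,46],[0,0,0,0,0,0,55],[0,0,0,0,0,0,65],[0,0,0,0,0,0,70],[0,0,0,0,0,0,70],[0,0,0,0,0,-15,70],[0,0,0,0,0,-35,70],[0,0,0,0,0,-45,70],[0,0,0,0,0,-45,70],[0,0,0,0,0,-45,70],[0,0,0,-30,20,-10,70],[0,0,0,-30,20,0,70]]
  ]
}}

```text
t: 9.0
tool_pos: [424.8, 334.0, 242.1]
orientation: [[0.961, 0.278, 0.006], [0.277, -0.961, 0.006], [0.007, -0.004, -1.0]]
ft_force: [-0.0, -0.2, -0.6]
gripper_width: 70.1
gripper_force: 0.0
```

Call:
{"method": "move_tool", "body": {
  "steps": [
    [[0,0,0,0,0,0,0],[0,0,0,0,0,0,0],[0,0,0,0,0,0,0]]
  ]
}}

```text
t: 9.3
tool_pos: [424.9, 332.7, 238.6]
orientation: [[0.961, 0.276, 0.001], [0.276, -0.961, 0.002], [0.002, -0.001, -1.0]]
ft_force: [0.2, 0.0, -0.5]
gripper_width: 26.9
gripper_force: 0.0
```

```bash
python3 - <<'E'
from h import *
c=cam("wrist"); im=manip.capture("wrist"); cv2.imwrite("pics/w4.png",im[...,::-1]); np.savez("pics/w4.npz",K=c[0],R=c[1],t=c[2])
E
```

```text
(no output)
```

View pics/w4.png

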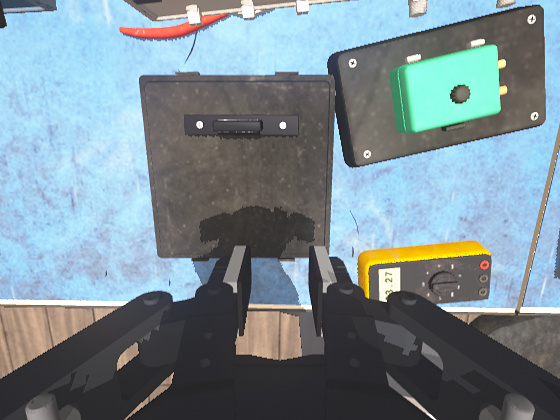

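The bridge stands on the tray at cols 184-299, rows 115-135, and the tray corners are at (141,76), (335,75), (328,257) and (157,257). Next I'll work out the tray frame and the push pose.

```bash
cat >> h.py <<'E'
PO=np.array([524.5,-121.5,0]); PY=.392
def pw(p): # panel->world
    c,s=np.cos(PY),np.sin(PY); return PO+np.array([[c,-s,0],[s,c,0],[0,0,1]])@np.asarray(p,float)
def wp(w):
    c,s=np.cos(PY),np.sin(PY); return np.array([[c,-s,0],[s,c,0],[0,0,1]]).T@(np.asarray(w,float)-PO)
E
python3 - <<'E'
from h import *
d=np.load("pics/w4.npz"); c=(d["K"],d["R"],d["t"])
A=np.array([onz(c,p,20)[:2] for p in [(141,76),(335,75),(328,257),(157,257)]])
print(A.round(1).tolist(),A.mean(0),np.linalg.norm(np.roll(A,-1,0)-A,axis=1))
e=(A[0]-A[1])+(A[3]-A[2]); ex=(A[0]-A[3])+(A[1]-A[2]); print(np.arctan2(-e[0],e[1]),np.arctan2(ex[1],ex[0]))
B=np.array([onz(c,p,33)[:2] for p in [(184,115),(299,115),(299,135),(184,135)]]); print("bridge",B.mean(0))
# unit label with new w2 picture (wrist, bridge lifted)
d=np.load("pics/w2.npz"); c=(d["K"],d["R"],d["t"]); im=cv2.cvtColor(cv2.imread("pics/w2.png"),cv2.COLOR_BGR2HSV)
P=np.array([onz(c,p,14) for p in [(163,55),(413,55),(404,211),(174,211)]]); print("panel",P.mean(0), np.linalg.norm(np.roll(P,-1,0)-P,axis=1))
m=((abs(im[...,0].astype(int)-24)<10)&(im[...,1]>120)).astype(np.uint8)
n,l,st,ce=cv2.connectedComponentsWithStats(m)
for i in range(1,n):
    if st[i,4]>150 and 200<ce[i][0]<350: print("stud",st[i],wp(onz(c,ce[i],78)))
m=((im[...,2]>240)&(im[...,1]<20)).astype(np.uint8)
n,l,st,ce=cv2.connectedComponentsWithStats(m)
for i in range(1,n):
    if st[i,4]>800 and 190<ce[i][0]<360: print("label",st[i],wp(onz(c,ce[i],116)))
s=manip.read_state(); print(s["joints"])
t=pw([-22.5-11-25,-28,100]); print("prepush",t)
dl=t-s["tool_pos"]; print(np.array(s["orientation"]).T@np.r_[dl[:2],0])
E
```

```text
[[485.3, 496.6], [540.5, 307.5], [348.5, 251.8], [293.0, 444.7]] [416.84032743 375.1267215 ] [197.0452647  199.89581873 200.73816245 199.14102672]
0.2821477143966318 0.2732344919338868
bridge [467.22615787 385.19407065]
panel [ 523.62858056 -123.47111501   14.        ] [258.06727464 167.92842231 268.07435467 167.68935776]
stud [215 182  49  14 665] [-44.58963552  46.17394203  78.        ]
stud [300 182  36  14 471] [-44.83256602 -27.39302692  78.        ]
label [ 200  124   64   34 2130] [  3.02808649  46.48777316 116.        ]
label [ 301  125   49   34 1615] [  2.4939752  -27.94106194 116.        ]
[-0.22823045  0.34697302 -0.62564365  1.510102    0.20511059  1.34919353
 -2.16111324]
prepush [ 481.13445943 -169.72530343  100.        ]
[-84.86138618 498.55124301  -0.74498677]
```

Call:
{"method": "move_tool", "body": {
  "steps": [
    [[0,0,0,-4,20,0,0],[0,0,0,-7,42,0,0],[0,0,0,-7,42,0,0],[0,0,0,-7,42,0,0],[0,0,0,-7,42,0,0],[0,0,0,-7,42,0,0],[0,0,0,-7,42,0,0],[0,0,0,-7,42,0,0],[0,0,0,-7,42,0,0],[0,0,0,-7,42,0,0],[0,0,0,-7,42,0,0],[0,0,0,-7,42,0,0]]
  ],
  "clamp_n": 60
}}

```text
t: 10.55
tool_pos: [480.7, -155.2, 237.9]
orientation: [[0.961, 0.277, 0.001], [0.277, -0.961, 0.0], [0.001, 0.0, -1.0]]
ft_force: [0.8, 0.2, 0.5]
gripper_width: -0.2
gripper_force: 0.0
```

Call:
{"method": "move_tool", "body": {
  "steps": [
    [[0,0,-0.058,-3,18,0,0],[0,0,-0.058,-1,0,0,0],[0,0,0,0,0,0,0],[0,0,0,0,0,0,0],[0,0,0,0,0,0,0]]
  ]
}}

```text
t: 11.05
tool_pos: [481.2, -171.2, 237.8]
orientation: [[0.922, 0.387, 0.0], [0.387, -0.922, 0.0], [0.0, -0.0, -1.0]]
ft_force: [-0.5, 0.2, -0.3]
gripper_width: -0.3
gripper_force: 0.0
```

```bash
python3 - <<'E'
from h import *
s=manip.read_state(); t=pw([-58.5,-28,100]); O=np.array(s["orientation"])
print(wp(s["tool_pos"]),O.T@(t-s["tool_pos"]),s["joints"],np.arctan2(O[1,0],O[0,0]))
E
```

```text
[-59.00777872 -29.3574807  237.82545861] [  0.46722967  -1.32362428 137.82593134] [ 0.56715075  0.24472741 -0.31878778  1.59506452  0.07818459  1.31429524
 -0.93629172] 0.3971104653644634
```

Call:
{"method": "move_tool", "body": {
  "steps": [
    [[0,0,0.005,0,-1.3,20,0],[0,0,0,0,0,40,0],[0,0,0,0,0,40,0],[0,0,0,0,0,28,0],[0,0,0,0,0,10,0],[0,0,0,8,0,0,0],[0,0,0,8,0,0,0],[0,0,0,3,0,0,0],[0,0,0,3,0,0,0],[0,0,0,0,0,0,0],[0,0,0,0,0,0,0]]
  ]
}}

```text
t: 12.15
tool_pos: [500.6, -162.8, 100.3]
orientation: [[0.925, 0.381, 0.001], [0.381, -0.925, -0.0], [0.0, 0.001, -1.0]]
ft_force: [-0.7, -0.0, 0.0]
gripper_width: 0.1
gripper_force: 0.0
```

```bash
python3 -c "
from h import *
print(wp(manip.read_state()['tool_pos']))"
```

```text
[-37.83708985 -29.01712962 100.25074156]
```

Call:
{"method": "move_tool", "body": {
  "steps": [
    [[0,0,0,2,0,0,0],[0,0,0,1.5,0,0,0],[0,0,0,1,0,-0.3,0],[0,0,0,1,0,-0.5,0],[0,0,0,0,0,0,0]]
  ]
}}

```text
t: 12.65
tool_pos: [504.8, -160.8, 100.3]
orientation: [[0.925, 0.381, -0.002], [0.381, -0.925, -0.0], [-0.002, -0.0, -1.0]]
ft_force: [-1.0, -0.5, -0.6]
gripper_width: -0.1
gripper_force: 0.7
```

Call:
{"method": "move_tool", "body": {
  "steps": [
    [[0,0,0,1.5,0,-0.9,0],[0,0,0,0,0,0,0]]
  ]
}}

```text
t: 12.85
tool_pos: [505.7, -160.3, 101.0]
orientation: [[0.925, 0.381, -0.003], [0.381, -0.925, -0.0], [-0.003, -0.001, -1.0]]
ft_force: [-2.5, -1.2, -1.6]
gripper_width: -0.2
gripper_force: 1.4
```

Call:
{"method": "move_tool", "body": {
  "steps": [
    [[0,0,0,1.5,0,-0.9,0],[0,0,0,1.5,0,-0.9,0],[0,0,0,0,0,0,0]]
  ]
}}

```text
t: 13.15
tool_pos: [507.5, -159.5, 102.3]
orientation: [[0.925, 0.38, -0.005], [0.38, -0.925, -0.0], [-0.005, -0.001, -1.0]]
ft_force: [-4.7, -2.0, -3.2]
gripper_width: 0.0
gripper_force: 2.6
```

```bash
python3 -c "
from h import *
print(wp(manip.read_state()['tool_pos']))"
```

```text
[-30.22496202 -28.61794397 102.25931926]
```

Call:
{"method": "move_tool", "body": {
  "steps": [
    [[0,0,0,1.5,0,-0.9,0],[0,0,0,1.5,0,-0.9,0],[0,0,0,0,0,0,0]]
  ]
}}

```text
t: 13.45
tool_pos: [510.3, -158.3, 104.0]
orientation: [[0.925, 0.38, -0.005], [0.38, -0.925, -0.0], [-0.005, -0.002, -1.0]]
ft_force: [-3.7, -1.7, -0.8]
gripper_width: 0.0
gripper_force: 1.7
```

Call:
{"method": "move_tool", "body": {
  "steps": [
    [[0,0,0,1.5,0,-0.8,0],[0,0,0,1.5,0,-0.8,0],[0,0,0,0,0,0,0]]
  ]
}}

```text
t: 13.75
tool_pos: [516.9, -155.8, 107.5]
orientation: [[0.924, 0.382, 0.003], [0.382, -0.924, 0.0], [0.003, 0.001, -1.0]]
ft_force: [-0.6, -0.8, -0.7]
gripper_width: 0.2
gripper_force: 0.6
```

Call:
{"method": "move_tool", "body": {
  "steps": [
    [[0,0,0,1.5,0,-0.7,0],[0,0,0,1.5,0,-0.7,0],[0,0,0,0,0,0,0]]
  ]
}}

```text
t: 14.05
tool_pos: [519.7, -154.8, 108.9]
orientation: [[0.924, 0.382, 0.003], [0.382, -0.924, 0.0], [0.003, 0.001, -1.0]]
ft_force: [-0.4, -0.0, 0.5]
gripper_width: 0.1
gripper_force: 0.0
```

```bash
python3 -c "
from h import *
print(wp(manip.read_state()['tool_pos']))"
```

```text
[-17.13589754 -28.96692865 108.91959773]
```

It has snapped off. I'll follow on to a tip of about 0.36 rad.

Call:
{"method": "move_tool", "body": {
  "steps": [
    [[0,0,0,2,0,-0.4,0],[0,0,0,2,0,-0.4,0],[0,0,0,2,0,-0.4,0],[0,0,0,0,0,0,0]]
  ]
}}

```text
t: 14.45
tool_pos: [524.1, -152.8, 109.4]
orientation: [[0.924, 0.381, 0.001], [0.381, -0.924, 0.0], [0.001, 0.0, -1.0]]
ft_force: [-0.4, 0.4, -1.3]
gripper_width: 0.0
gripper_force: 0.0
```

Call:
{"method": "move_tool", "body": {
  "steps": [
    [[0,0,0,2,0,-0.2,0],[0,0,0,2,0,-0.2,0],[0,0,0,0.8,0,0,0],[0,0,0,0,0,0,0]]
  ]
}}

```text
t: 14.85
tool_pos: [528.1, -151.2, 109.8]
orientation: [[0.925, 0.381, 0.0], [0.381, -0.925, -0.0], [0.0, 0.0, -1.0]]
ft_force: [0.1, 0.3, 0.1]
gripper_width: 0.1
gripper_force: 0.4
```

```bash
python3 -c "
from h import *
print(wp(manip.read_state()['tool_pos']))"
```

```text
[ -7.9895783  -28.86962036 109.76689267]
```

Call:
{"method": "move_tool", "body": {
  "steps": [
    [[0,0,0,1,0,0,0],[0,0,0,1,0,0,0],[0,0,0,0,0,0,0],[0,0,0,-3,0,0,0],[0,0,0,-5,0,0,0],[0,0,0,-10,0,0,0],[0,0,0,-10,0,-5,0],[0,0,0,-10,0,-20,0],[0,0,0,-10,0,-40,0],[0,0,0,-10,0,-40,0],[0,0,0,0,0,-40,0],[0,0,0,0,0,0,0]]
  ]
}}

```text
t: 16.05
tool_pos: [479.0, -174.2, 261.6]
orientation: [[0.925, 0.38, 0.013], [0.38, -0.925, -0.005], [0.01, 0.01, -1.0]]
ft_force: [0.6, -0.6, 0.8]
gripper_width: 0.1
gripper_force: 0.0
```

```bash
python3 - <<'E'
from h import *
ims=[]
for n in("wrist","side"):
    c=cam(n); im=manip.capture(n)[...,::-1]; cv2.imwrite(f"pics/{n}5.png",im); np.savez(f"pics/{n}5.npz",K=c[0],R=c[1],t=c[2])
    ims.append(im)
a=cv2.resize(ims[0][70:270,150:420],(540,400)); b=cv2.resize(ims[1][150:240,300:360],(260,400),interpolation=cv2.INTER_CUBIC)
cv2.imwrite("pics/m5.png",np.hstack([a,b])); s=manip.read_state(); print(wp(s["tool_pos"]),s["joints"])
E
```

```text
[-64.37634719 -29.24684463 256.08671066] [ 0.574895    0.22437556 -0.3175955   1.57477788  0.07199148  1.35088048
 -0.93151693]
```

View pics/m5.png

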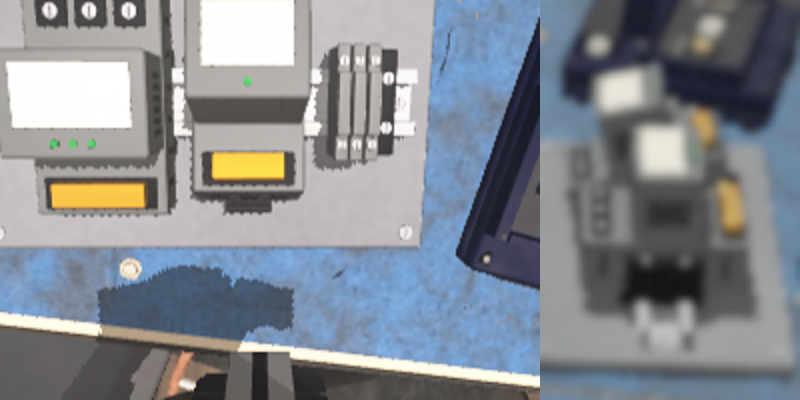

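The unit is tipped: its label leans away and the stud faces me, with the near jaw visible at crop (247,205). I'll measure the tilt and compute the grip pose.

```bash
cat >> h.py <<'E'
def tip(u,th,y0=-28,dx=0,dz=0): # unit point -> panel, tipped th about far edge
    x,z=u[0]-17.5,u[2]; c,s=np.cos(th),np.sin(th)
    return np.array([17.5+c*x+s*z+dx, y0+u[1], 30-s*x+c*z+dz])
def goal(th,zt,y0=-28,dx=0,dz=0):
    """TCP pos and rotation (world) holding the nose at unit height zt"""
    c,s=np.cos(PY),np.sin(PY); W=np.array([[c,-s,0],[s,c,0],[0,0,1]])
    ct,st=np.cos(th),np.sin(th)
    R=W@np.array([[0,-ct,-st],[-1,0,0],[0,st,-ct]])
    return pw(tip((0,0,zt),th,y0,dx,dz)),R
from scipy.spatial.transform import Rotation as Rn
def rel(p,R):
    s=manip.read_state(); O=np.array(s["orientation"])
    return "rot",Rn.from_matrix(O.T@R).as_rotvec().round(4),"d",(O.T@(p-np.array(s["tool_pos"]))).round(2)
E
python3 - <<'E'
from h import *
from scipy.optimize import minimize_scalar
d=np.load("pics/wrist5.npz"); c=(d["K"],d["R"],d["t"]); im=cv2.cvtColor(cv2.imread("pics/wrist5.png"),cv2.COLOR_BGR2HSV)
obs=[]
for nm,m in(("label",(im[...,2]>235)&(im[...,1]<25)),("stud",(abs(im[...,0].astype(int)-24)<10)&(im[...,1]>120))):
    n,l,st,ce=cv2.connectedComponentsWithStats(m.astype(np.uint8))
    for i in range(1,n):
        if st[i,4]>300 and 140<ce[i][0]<310 and 60<ce[i][1]<190: print(nm,st[i],ce[i]); 
        if st[i,4]>300 and 235<ce[i][0]<310 and 60<ce[i][1]<190: obs.append((nm,ce[i]))
for nm,uv in obs:
    u=(2.8,0,86) if nm=="label" else (-44,0,48)
    f=lambda th:abs(proj(c,pw(tip(u,th)))-uv)[1]
    th=minimize_scalar(f,bounds=(0,.45),method="bounded").x
    print(nm,"theta",th,"colerr",proj(c,pw(tip(u,th)))-uv,"y",wp(onz(c,uv,pw(tip(u,th))[2])))
for z in(55,120): p,R=goal(.3,z); print(z,p,rel(p,R))
E
```

```text
label [ 250   70   47   33 1506] [273.34130146  85.7749004 ]
label [ 153  101   63   33 1984] [184.3422379  116.90977823]
stud [256 146  36  14 502] [273.56972112 152.5       ]
stud [175 161  49  13 615] [199.09918699 167.04552846]
label theta 0.2808110261855182 colerr [1.37284507e-01 4.50923421e-05] y [ 27.20968322 -27.88789901 116.70534967]
stud theta 0.26372810250812023 colerr [5.88324665e-01 1.55138152e-05] y [-29.35873192 -27.45256837  92.37230822]
55 [ 550.94009642 -140.86801789   87.71511052] ('rot', array([-0.2353, -0.2385,  1.5555]), 'd', array([ 81.08,  -1.81, 168.52]))
120 [ 568.69186054 -133.52953138  149.81198231] ('rot', array([-0.2353, -0.2385,  1.5555]), 'd', array([100.41,  -1.7 , 106.46]))
```

Call:
{"method": "move_tool", "body": {
  "steps": [
    [[0,0,0,30,-1,0,60],[0,0,0,40,-1,0,85],[0,0,0,30,0,0,85],[0,0,0.14,0,0,0,85],[0,0,0.14,0,0,0,85],[0,0,0.14,0,0,0,85],[0,0,0.14,0,0,0,85],[0,0,0.14,0,0,0,85],[0,0,0.14,0,0,0,85],[0,0,0.14,0,0,0,85],[0,0,0.14,0,0,0,85],[0,0,0.14,0,0,0,85]]
  ]
}}

```text
t: 17.35
tool_pos: [566.4, -132.6, 252.4]
orientation: [[0.641, -0.768, -0.004], [-0.768, -0.641, 0.001], [-0.003, 0.003, -1.0]]
ft_force: [0.0, -0.1, 0.6]
gripper_width: 85.0
gripper_force: 0.0
```

Call:
{"method": "move_tool", "body": {
  "steps": [
    [[0,0,0.14,0,0,0,85],[0,0,0.14,0,0,0,85],[0,0,0.03,0,0,0,85],[-0.145,0,0,0,0,0,85],[-0.145,0,0,0,0,0,85],[0,0,0,0,0,0,85],[0,0,0,0,0,0,85],[0,0,0,0,0,0,85]]
  ]
}}

```text
t: 18.15
tool_pos: [567.3, -133.7, 255.2]
orientation: [[0.381, -0.886, -0.264], [-0.925, -0.365, -0.11], [0.001, 0.286, -0.958]]
ft_force: [0.1, -0.4, 0.6]
gripper_width: 85.5
gripper_force: 0.0
```

```bash
python3 - <<'E'
from h import *
s=manip.read_state(); print(s["joints"])
for z in(55,120): p,R=goal(.29,z,-27.7); print(z,p,rel(p,R))
E
```

```text
[ 0.13839974  0.56803    -0.04225152  1.1079387   0.16025481  1.72140104
 -2.64706631]
55 [ 550.29214318 -140.81125464   87.70757709] ('rot', array([-0.0002, -0.0004, -0.0011]), 'd', array([ 3.0000e-02, -3.0200e+01,  1.6575e+02]))
120 [ 567.469163   -133.71036441  149.993429  ] ('rot', array([-0.0002, -0.0004, -0.0011]), 'd', array([ 5.0000e-02, -3.0210e+01,  1.0075e+02]))
```

The last joint would run out of range at the tray with this hand orientation, so I'll take the equivalent grasp half a turn away.

Call:
{"method": "move_tool", "body": {
  "steps": [
    [[0,0,-0.143,0,0,0,85],[0,0,-0.143,0,0,0,85],[0,0,-0.143,0,0,0,85],[0,0,-0.143,0,0,0,85],[0,0,-0.143,0,0,0,85],[0,0,-0.143,0,0,0,85],[0,0,-0.143,0,0,0,85],[0,0,-0.143,0,0,0,85],[0,0,-0.143,0,0,0,85],[0,0,-0.143,0,0,0,85],[0,0,-0.143,0,0,0,85]]
  ]
}}

```text
t: 19.25
tool_pos: [567.1, -134.2, 257.1]
orientation: [[0.884, 0.387, -0.261], [0.371, -0.922, -0.111], [-0.283, 0.001, -0.959]]
ft_force: [-0.5, 0.2, 1.2]
gripper_width: 85.0
gripper_force: 0.0
```

Call:
{"method": "move_tool", "body": {
  "steps": [
    [[0,0,-0.143,0,0,0,85],[0,0,-0.143,0,0,0,85],[0,0,-0.143,0,0,0,85],[0,0,-0.143,0,0,0,85],[0,0,-0.143,0,0,0,85],[0,0,-0.143,0,0,0,85],[0,0,-0.143,0,0,0,85],[0,0,-0.143,0,0,0,85],[0,0,-0.143,0,0,0,85],[0,0,-0.143,0,0,0,85],[0,0,-0.14,0,0,0,85],[0,0,0,0,0,0,85]]
  ]
}}

```text
t: 20.45
tool_pos: [567.2, -134.0, 256.7]
orientation: [[-0.381, 0.887, -0.262], [0.924, 0.365, -0.111], [-0.003, -0.284, -0.959]]
ft_force: [0.5, -1.0, 0.7]
gripper_width: 84.9
gripper_force: 0.0
```

```bash
sed -i 's/    return pw(tip((0,0,zt),th,y0,dx,dz)),R$/    R=R*[-1,-1,1]\n&/' h.py; python3 - <<'E'
from h import *
s=manip.read_state(); print(s["joints"])
for z in(55,120): p,R=goal(.29,z,-27.7); print(z,p,rel(p,R))
E
```

```text
[ 0.47558228  0.6514476  -0.6937859   1.08924567  0.47744917  1.80319457
  0.27075244]
55 [ 550.29214318 -140.81125464   87.70757709] ('rot', array([ 0.0019,  0.0025, -0.0014]), 'd', array([  0.68,  30.51, 167.21]))
120 [ 567.469163   -133.71036441  149.993429  ] ('rot', array([ 0.0019,  0.0025, -0.0014]), 'd', array([  0.51,  30.63, 102.21]))
```

Call:
{"method": "move_tool", "body": {
  "steps": [
    [[0,0,0,0.5,15,20,85],[0,0,0,0,15.5,30,85],[0,0,0,0,0,30,85],[0,0,0,0,0,22,85],[0,0,0,0,0,0,85],[0,0,0,0,0,0,85]]
  ]
}}

```text
t: 21.05
tool_pos: [567.8, -133.0, 149.6]
orientation: [[-0.381, 0.887, -0.263], [0.925, 0.364, -0.11], [-0.002, -0.285, -0.958]]
ft_force: [0.8, 0.5, 0.6]
gripper_width: 85.0
gripper_force: 0.0
```

```bash
python3 - <<'E'
from h import *
p,R=goal(.29,55,-27.7); print(rel(p,R))
E
```

```text
('rot', array([ 0.0009,  0.0013, -0.002 ]), 'd', array([-0.5 , -0.7 , 64.81]))
```

Call:
{"method": "move_tool", "body": {
  "steps": [
    [[0,0,0,-0.5,-0.7,15,85],[0,0,0,0,0,25,85],[0,0,0,0,0,15,85],[0,0,0,0,0,10,85],[0,0,0,0,0,0,85],[0,0,0,0,0,0,70],[0,0,0,0,0,0,60],[0,0,0,0,0,0,55]]
  ],
  "clamp_n": 20
}}

```text
t: 21.85
tool_pos: [551.1, -139.7, 87.1]
orientation: [[-0.383, 0.886, -0.262], [0.924, 0.367, -0.109], [-0.001, -0.284, -0.959]]
ft_force: [0.3, 0.7, 0.1]
gripper_width: 55.2
gripper_force: 0.0
```

Call:
{"method": "move_tool", "body": {
  "steps": [
    [[0,0,0,0,0,0,52],[0,0,0,0,0,0,50],[0,0,0,0,0,0,48],[0,0,0,0,0,0,46],[0,0,0,0,0,0,45],[0,0,0,0,0,0,44]]
  ],
  "clamp_n": 20
}}

```text
t: 22.45
tool_pos: [550.2, -139.9, 86.3]
orientation: [[-0.383, 0.885, -0.264], [0.924, 0.367, -0.109], [0.0, -0.286, -0.958]]
ft_force: [-0.2, -0.8, 0.7]
gripper_width: 44.8
gripper_force: 20.4
```

```bash
python3 - <<'E'
from h import *
p,R=goal(.29,55,-27.7); print(rel(p,R))
E
```

```text
('rot', array([0.   , 0.   , 0.001]), 'd', array([-0.85, -0.61, -1.24]))
```

Gripped cleanly at 44.8 mm. I'll firm up the grip and compute the extra tip.

Call:
{"method": "move_tool", "body": {
  "steps": [
    [[0,0,0,0,0,0,42],[0,0,0,0,0,0,42],[0,0,0,0,0,0,42],[0,0,0,0,0,0,42]]
  ],
  "clamp_n": 80
}}

```text
t: 22.85
tool_pos: [550.3, -139.9, 86.5]
orientation: [[-0.383, 0.885, -0.264], [0.924, 0.367, -0.109], [0.0, -0.286, -0.958]]
ft_force: [-0.2, -1.0, 4.1]
gripper_width: 43.8
gripper_force: 81.2
```

```bash
python3 - <<'E'
from h import *
for a,b in((.29,.34),(.34,.39)):
    p,R=goal(a,56.2,-27.7); q,S=goal(b,56.2,-27.7)
    print(R.T@(q-p),Rn.from_matrix(R.T@S).as_rotvec())
p,R=goal(.39,56.2); q,S=goal(.39,56.2,dx=9); print("9mm x:",R.T@(q-p)); q,S=goal(.39,56.2,dz=10); print("10 up:",R.T@(q-p))
E
```

```text
[-8.09296461e-15  2.83069976e+00 -8.04400096e-01] [5.00000000e-02 5.86855664e-18 1.60189003e-17]
[-9.11786504e-15  2.83069976e+00 -8.04400096e-01] [ 5.00000000e-02 -2.49780785e-18 -5.48259366e-19]
9mm x: [ 3.60638706e-14  8.32418154e+00 -3.42169574e+00]
10 up: [ 0.         -3.80188415 -9.2490906 ]
```

Call:
{"method": "move_tool", "body": {
  "steps": [
    [[0.025,0,0,0,1.4,-0.4,42],[0.025,0,0,0,1.4,-0.4,42],[0.025,0,0,0,1.4,-0.4,42],[0.02,0,0,0,1.2,-0.3,42],[0,0,0,0,0,0,42],[0,0,0,0,0,0,42]]
  ]
}}

```text
t: 23.45
tool_pos: [555.9, -137.7, 86.1]
orientation: [[-0.383, 0.856, -0.346], [0.924, 0.355, -0.144], [-0.0, -0.375, -0.927]]
ft_force: [0.2, 0.0, 3.9]
gripper_width: 43.9
gripper_force: 82.5
```

Call:
{"method": "move_tool", "body": {
  "steps": [
    [[0,0,0,0,1.9,-0.8,42],[0,0,0,0,1.8,-0.7,42],[0,0,0,0,1.9,-0.8,42],[0,0,0,0,0,0,42]]
  ]
}}

```text
t: 23.85
tool_pos: [560.3, -135.6, 84.8]
orientation: [[-0.383, 0.855, -0.349], [0.924, 0.355, -0.144], [0.001, -0.377, -0.926]]
ft_force: [-1.5, 0.0, -1.4]
gripper_width: 44.2
gripper_force: 82.1
```

Call:
{"method": "move_tool", "body": {
  "steps": [
    [[0,0,0,0,1.9,-0.8,42],[0,0,0,0,1.8,-0.7,42],[0,0,0,0,0,0,42],[0,0,0,0,0,0,42]]
  ]
}}

```text
t: 24.25
tool_pos: [564.8, -133.5, 85.5]
orientation: [[-0.383, 0.856, -0.347], [0.924, 0.356, -0.143], [0.001, -0.375, -0.927]]
ft_force: [-0.6, -0.3, -3.8]
gripper_width: 43.8
gripper_force: 81.6
```

```bash
python3 -c "
from h import *
print(wp(manip.read_state()['tool_pos']),wp(goal(.385,56.2,dx=9)[0]))"
```

```text
[ 32.69056821 -26.48346667  85.49302327] [ 31.38745091 -28.          88.65835681]
```

The wrist now carries about the unit's weight (3.8 N). I'll lift gently and watch the force.

Call:
{"method": "move_tool", "body": {
  "steps": [
    [[0,0,0,0,-0.8,-1.8,42],[0,0,0,0,-0.8,-1.8,42],[0,0,0,0,-0.8,-1.8,42],[0,0,0,0,0,0,42]]
  ]
}}

```text
t: 24.65
tool_pos: [564.7, -134.0, 92.3]
orientation: [[-0.383, 0.857, -0.346], [0.924, 0.355, -0.144], [-0.0, -0.375, -0.927]]
ft_force: [0.4, 0.1, -4.3]
gripper_width: 44.2
gripper_force: 81.6
```

Call:
{"method": "move_tool", "body": {
  "steps": [
    [[0,0,0,0,-1.6,-3.7,42],[0,0,0,0,-1.6,-3.7,42],[0,0,0,0,0,0,42]]
  ]
}}

```text
t: 24.95
tool_pos: [564.8, -134.1, 100.7]
orientation: [[-0.383, 0.857, -0.346], [0.924, 0.355, -0.144], [-0.0, -0.374, -0.927]]
ft_force: [-1.0, -0.4, -4.1]
gripper_width: 44.1
gripper_force: 81.7
```

Unhooked. I'll lift high and turn upright.

Call:
{"method": "move_tool", "body": {
  "steps": [
    [[0,0,0,0,-7,-18,42],[0,0,0,0,-15,-37,42],[0,0,0,0,-15,-37,42],[0,0,0,0,-15,-37,42],[0,0,0,0,-7,-18,42],[-0.1,0,0,0,0,0,42],[-0.1,0,0,0,0,0,42],[-0.1,0,0,0,0,0,42],[-0.084,0,0,0,0,0,42],[0,0,0,0,0,0,42],[0,0,0,0,0,0,42],[0,0,0,0,0,0,42]]
  ]
}}

```text
t: 26.15
tool_pos: [565.2, -133.1, 258.1]
orientation: [[-0.384, 0.923, -0.002], [0.923, 0.384, 0.0], [0.001, -0.002, -1.0]]
ft_force: [0.3, -0.1, -3.4]
gripper_width: 43.5
gripper_force: 84.2
```

```bash
python3 - <<'E'
from h import *
s=manip.read_state(); print(s["joints"]); p,R=goal(0,56); a=PY=.277
W=lambda a:np.array([[np.cos(a),-np.sin(a),0],[np.sin(a),np.cos(a),0],[0,0,1]])
S=W(.277)@np.array([[0,1,0],[1,0,0],[0,0,-1]]).astype(float)
print(rel(np.array([388.9,367,s["tool_pos"][2]]),S))
E
```

```text
[ 0.71618075  0.46837372 -0.78283139  1.34896588  0.32572088  1.45682517
  0.34534464]
('rot', array([-0.0019, -0.0012,  0.1173]), 'd', array([529.49,  29.33,   0.63]))
```

Call:
{"method": "move_tool", "body": {
  "steps": [
    [[0,0,0,20,1,0,42],[0,0,0,38,2,0,42],[0,0,0,40,2,0,42],[0,0,0,40,2,0,42],[0,0,0,40,2,0,42],[0,0,0,40,2,0,42],[0,0,0,40,2,0,42],[0,0,0,40,2,0,42],[0,0,0,40,2,0,42],[0,0,0,40,2,0,42],[0,0,0,40,2,0,42],[0,0,0,40,3,0,42]]
  ]
}}

```text
t: 27.35
tool_pos: [410.5, 301.1, 258.6]
orientation: [[-0.385, 0.923, -0.002], [0.923, 0.385, 0.0], [0.001, -0.001, -1.0]]
ft_force: [0.6, 1.1, -4.5]
gripper_width: 43.8
gripper_force: 84.3
```

Call:
{"method": "move_tool", "body": {
  "steps": [
    [[0,0,0,37,3,0,42],[0,0,0,25,3,0,42],[0,0,0.06,9,1,0,42],[0,0,0.057,0,0,0,42],[0,0,0,0,0,0,42],[0,0,0,0,0,0,42],[0,0,0,0,0,0,42]]
  ]
}}

```text
t: 28.05
tool_pos: [390.9, 366.7, 258.2]
orientation: [[-0.273, 0.962, -0.002], [0.962, 0.273, -0.0], [0.0, -0.002, -1.0]]
ft_force: [0.1, -0.5, -4.1]
gripper_width: 43.4
gripper_force: 84.2
```

```bash
python3 - <<'E'
from h import *
s=manip.read_state(); print(s["joints"])
W=lambda a:np.array([[np.cos(a),-np.sin(a),0],[np.sin(a),np.cos(a),0],[0,0,1]])
S=W(.277)@np.array([[0,1,0],[1,0,0],[0,0,-1]]).astype(float)
print(rel(np.array([388.9,367,86]),S))
im=manip.capture("wrist")[...,::-1]; a=manip.capture("side")[...,::-1]
cv2.imwrite("pics/m6.png",np.hstack([cv2.resize(im,(400,300)),cv2.resize(a,(400,300))]))
E
```

```text
[-0.12145649  0.4045003  -0.92780591  1.47398973  0.32274042  1.42525858
 -0.78051502]
('rot', array([-0.0016, -0.0002, -0.0003]), 'd', array([  0.83,  -1.6 , 172.25]))
```

View pics/m6.png

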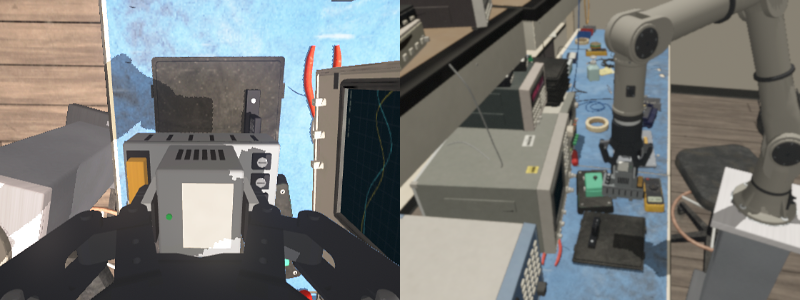

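That was my eleventh picture, one over the limit of ten, so I won't view any more and will use numbers from here. It showed the unit hanging upright over the tray, with the bridge standing clear beyond it. Now I'll lower it.

Call:
{"method": "move_tool", "body": {
  "steps": [
    [[0,0,0,0.8,-1.6,15,42],[0,0,0,0,0,35,42],[0,0,0,0,0,35,42],[0,0,0,0,0,35,42],[0,0,0,0,0,25,42],[0,0,0,0,0,12,42],[0,0,0,0,0,6,42],[0,0,0,0,0,0,42],[0,0,0,0,0,0,42]]
  ]
}}

```text
t: 29.05
tool_pos: [389.7, 368.0, 96.9]
orientation: [[-0.272, 0.962, 0.001], [0.962, 0.272, 0.002], [0.002, 0.001, -1.0]]
ft_force: [-0.2, 0.6, -4.7]
gripper_width: 44.1
gripper_force: 84.0
```

Call:
{"method": "move_tool", "body": {
  "steps": [
    [[0,0,0,0,0,2,42],[0,0,0,0,0,2,42],[0,0,0,0,0,0,42],[0,0,0,0,0,0,42]]
  ]
}}

```text
t: 29.45
tool_pos: [388.9, 367.0, 91.5]
orientation: [[-0.272, 0.962, -0.001], [0.962, 0.272, 0.0], [0.0, -0.001, -1.0]]
ft_force: [1.0, 0.4, -4.4]
gripper_width: 43.5
gripper_force: 84.0
```

Call:
{"method": "move_tool", "body": {
  "steps": [
    [[0,0,0,0,0,1,42],[0,0,0,0,0,1,42],[0,0,0,0,0,1,42],[0,0,0,0,0,0,42],[0,0,0,0,0,0,42]]
  ]
}}

```text
t: 29.95
tool_pos: [388.8, 366.9, 88.3]
orientation: [[-0.273, 0.962, -0.001], [0.962, 0.273, -0.0], [0.0, -0.001, -1.0]]
ft_force: [0.5, 0.2, -3.1]
gripper_width: 43.9
gripper_force: 84.0
```

Call:
{"method": "move_tool", "body": {
  "steps": [
    [[0,0,0,0,0,1,42],[0,0,0,0,0,0,42],[0,0,0,0,0,0,42]]
  ]
}}

```text
t: 30.25
tool_pos: [388.8, 366.9, 87.3]
orientation: [[-0.273, 0.962, -0.001], [0.962, 0.273, -0.0], [0.0, -0.001, -1.0]]
ft_force: [0.5, 0.0, -4.1]
gripper_width: 43.8
gripper_force: 84.0
```

Call:
{"method": "move_tool", "body": {
  "steps": [
    [[0,0,0,0,0,1,42],[0,0,0,0,0,0,42],[0,0,0,0,0,0,42]]
  ]
}}

```text
t: 30.55
tool_pos: [388.8, 366.9, 86.3]
orientation: [[-0.273, 0.962, -0.001], [0.962, 0.273, -0.0], [0.0, -0.001, -1.0]]
ft_force: [0.1, 0.1, -4.4]
gripper_width: 44.1
gripper_force: 84.0
```

Call:
{"method": "move_tool", "body": {
  "steps": [
    [[0,0,0,0,0,1,42],[0,0,0,0,0,0,42],[0,0,0,0,0,0,42]]
  ]
}}

```text
t: 30.85
tool_pos: [388.9, 367.0, 85.5]
orientation: [[-0.273, 0.962, -0.001], [0.962, 0.273, 0.0], [0.0, -0.001, -1.0]]
ft_force: [0.8, -0.1, -3.6]
gripper_width: 43.8
gripper_force: 84.3
```

Call:
{"method": "move_tool", "body": {
  "steps": [
    [[0,0,0,0,0,1,42],[0,0,0,0,0,0,42],[0,0,0,0,0,0,42]]
  ]
}}

```text
t: 31.15
tool_pos: [389.0, 367.2, 85.3]
orientation: [[-0.273, 0.962, -0.0], [0.962, 0.273, 0.0], [0.0, -0.0, -1.0]]
ft_force: [-1.4, -2.0, 5.5]
gripper_width: 43.9
gripper_force: 85.3
```

Call:
{"method": "move_tool", "body": {
  "steps": [
    [[0,0,0,0,0,1,42],[0,0,0,0,0,0,42],[0,0,0,0,0,0,42]]
  ]
}}

```text
t: 31.45
tool_pos: [389.0, 367.3, 85.2]
orientation: [[-0.272, 0.962, 0.0], [0.962, 0.272, -0.0], [-0.0, 0.0, -1.0]]
ft_force: [-1.6, -3.3, 10.6]
gripper_width: 43.8
gripper_force: 85.8
```

It's seated at 85.3. I'll relieve the load, open slowly and lift off.

Call:
{"method": "move_tool", "body": {
  "steps": [
    [[0,0,0,0,0,-1,42],[0,0,0,0,0,-0.5,42],[0,0,0,0,0,0,43],[0,0,0,0,0,0,46],[0,0,0,0,0,0,50],[0,0,0,0,0,0,56],[0,0,0,0,0,0,64],[0,0,0,0,0,0,75],[0,0,0,0,0,0,85],[0,0,0,0,0,0,85]]
  ],
  "clamp_n": 20
}}

```text
t: 32.45
tool_pos: [388.8, 367.0, 84.9]
orientation: [[-0.273, 0.962, -0.001], [0.962, 0.273, 0.0], [0.0, -0.001, -1.0]]
ft_force: [-0.0, 0.1, -0.2]
gripper_width: 84.9
gripper_force: 0.0
```

Call:
{"method": "move_tool", "body": {
  "steps": [
    [[0,0,0,0,0,-8,85],[0,0,0,0,0,-20,85],[0,0,0,0,0,-40,85],[0,0,0,0,0,-45,85],[0,0,0,0,0,-45,85],[0,0,0,-40,0,0,85],[0,0,0,-40,0,0,85],[0,0,0,-40,0,0,85],[0,0,0,-40,0,0,85],[0,0,0,0,0,0,85],[0,0,0,0,0,0,85]]
  ]
}}

```text
t: 33.55
tool_pos: [433.1, 212.0, 243.3]
orientation: [[-0.269, 0.963, -0.0], [0.963, 0.269, 0.0], [0.0, -0.0, -1.0]]
ft_force: [0.1, 1.5, -0.4]
gripper_width: 85.5
gripper_force: 0.0
```

```bash
python3 - <<'E'
from h import *
c=cam("wrist"); im=manip.capture("wrist")[...,::-1]; cv2.imwrite("pics/w7.png",im)
T=np.array([416.8,375]);a=.277;R=np.array([[np.cos(a),-np.sin(a)],[np.sin(a),np.cos(a)]])
h=cv2.cvtColor(im,cv2.COLOR_BGR2HSV)
for nm,m,z in(("white",(h[...,2]>235)&(h[...,1]<25),116),("yellow",(abs(h[...,0].astype(int)-24)<10)&(h[...,1]>120),78)):
    n,l,st,ce=cv2.connectedComponentsWithStats(m.astype(np.uint8))
    for i in range(1,n):
        if st[i,4]>150: print(nm,st[i],(R.T@(onz(c,ce[i],z)[:2]-T)).round(1))
p=[proj(c,np.r_[T+R@np.array(q[:2]),q[2]]).round(0) for q in((-29,0,116),(-73,0,78))]; print("expect",p)
print("bridge region V",[proj(c,np.r_[T+R@[51,y],33]).round(0).tolist() for y in(-48,68)])
E
```

```text
white [135   0  13  92 512] [-132.2  -43.6]
white [269   0  36   8 288] [-24.6 -17.5]
white [  0 143  30  23 367] [-247.5 -123.7]
white [170 180  41  20 221] [-101.4 -155.1]
white [152 182  12  76 346] [-134.4 -180.7]
white [   0  232   24   99 1760] [-271.9 -236.2]
white [239 341  39  13 164] [ -52.4 -306.9]
white [260 348  31  12 162] [ -39.5 -315.8]
yellow [220   0  16  22 328] [-72.3 -11.2]
yellow [ 159  155   79  124 1484] [ -92.1 -172.7]
expect [array([280., -24.]), array([226.,  -5.])]
bridge region V [[362.0, 65.0], [370.0, -75.0]]
```

The stud sits where it should for an upright unit. One numeric check with the top camera, then hand in.

Call:
{"method": "move_tool", "body": {
  "steps": [
    [[0,0,0,-45,0,0,85],[0,0,0,-45,0,0,85],[0,0,0,-45,0,0,85],[0,0,0,0,0,0,85],[0,0,0,0,0,0,85]]
  ]
}}

```text
t: 34.1
tool_pos: [469.4, 84.0, 243.0]
orientation: [[-0.273, 0.962, -0.001], [0.962, 0.273, 0.001], [0.002, -0.001, -1.0]]
ft_force: [-0.3, 1.0, 0.4]
gripper_width: 84.6
gripper_force: 0.0
```

```bash
python3 - <<'E'
from h import *
T=np.array([416.8,375]);a=.277;R=np.array([[np.cos(a),-np.sin(a)],[np.sin(a),np.cos(a)]])
for n in("top","side"):
    c=cam(n); im=manip.capture(n)[...,::-1]; h=cv2.cvtColor(im,cv2.COLOR_BGR2HSV); cv2.imwrite(f"pics/{n}8.png",im)
    for nm,m,z in(("white",(h[...,2]>195)&(h[...,1]<40),116),("yellow",(abs(h[...,0].astype(int)-22)<10)&(h[...,1]>100),78),("dark",h[...,2]<35,70)):
        k,l,st,ce=cv2.connectedComponentsWithStats(m.astype(np.uint8))
        for i in range(1,k):
            q=(R.T@(onz(c,ce[i],z)[:2]-T)).round(1)
            if st[i,4]>12 and abs(q).max()<100: print(n,nm,st[i],q)
E
```

```text
top white [164 255  16  13 133] [-22.   -1.5]
top yellow [172 274  14   8  65] [-70.3  -1.1]
top dark [173 234   9   4  15] [ 43.1 -23.5]
side white [302 293  14  15 172] [-24.1  -3. ]
side yellow [327 309   7  16  95] [-72.1   0.8]
side dark [250 290  47   8 188] [ 47.2 -58.8]
side dark [268 309  13  27 153] [42.5 30.1]
side dark [330 328   8  17  44] [-85.8  48.2]
side dark [322 342   7   3  15] [-65.2  65.1]
```

```bash
python3 -c "
from workcell import manip
print(manip.hand_in())"
```

```text
the job is handed in; nothing more can be done
None
```

Handed in at about 34 s: the bridge is in the tray and the unit stands upright beside it, confirmed by the top and side cameras; one rule slip, I viewed 11 pictures where 10 were allowed.

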